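Tug the spares box lid, free its catch if caught, and hold the lid up

TASK

Hold the lid of the welding spares box open for me. First give the lid a tug upwards at its lift tab, before moving the slide catch, to feel whether it is caught: the catch is unmarked, and if the lid is caught, slide the catch all the way to its other end. Then raise the lid to about 50 degrees and finish while still holding it there, because it falls shut when let go; leave the other things on the table where they are.

Things in the scene. Friction and masses are not known exactly. Their poses are not given: they have to be found in the camera images.
- box: Fixed grey plastic compartment box, 200 mm deep (its x) by 300 mm wide (its y) by 60 mm high without the lid. Origin at the centre of its underside on the table; its x axis points away from the robot towards the hinge, y to the left, z up (its yaw differs between starts). A catch housing 45 mm deep, 150 mm wide and 45 mm high stands on its front (-x) face, centred at y = -70 mm.
- lid_hinge (a point): Point on the hinge line of the lid, which runs along the box's y axis at the far upper rim: box frame (100, 0, 62) mm.
- lid (a joint): Angle of the grey lid with clear window, about its hinge: 0 shut, grows as the front is lifted, 1.9 rad at most. About 0.3 kg, not spring-loaded, falls shut when let go. Caught, it rises only 0.02 to 0.03 rad (4 mm of free play at the front edge), then stops firmly; free, it lifts with 1 to 3 N along its arc.
- lid_tab (a point): Centre of the upright lift tab on top of the lid near its front edge: 22 mm (box x) by 18 mm (box y) by 40 mm high, from 20 mm above to 20 mm below this point, standing on the lid's upper face. Shut, it is at box frame (-72, 0, 88) mm. It moves with the lid. Pinched across its 18 mm (along the box's y, parallel to the hinge) it can pivot between the fingers as the lid rises.
- catch (a joint): Position of the slide catch along the box's y axis: 0 at the end where it starts (-y end), 0.024 m at the other end. It takes about 2 N to slide and stays where it is left. At one end it catches the lid and at the other it does not; between the ends it may catch it too. Which end is the catching one differs between starts and cannot be seen.
- catch_tab (a point): Centre of the upright thumb tab of the slide catch on the housing in front of the lid: 14 mm (box x) by 16 mm (box y) by 36 mm high, its top 16 mm above this point; the housing's upper face is 21 mm below this point (a 4 mm thick foot plate 30 mm wide lies around the tab's base). With the catch at 0 it is at box frame (-125, -82, 66) mm.
- jar: Bystander: small clear jar, 40 mm across, 60 mm high, standing in front of the box to the left of the catch, origin at its underside.
- dresser: Bystander: steel stepped tip, 38 mm across, 55 mm high, standing to the right of the box, origin at its underside.
- wrench: Bystander: wrench lying on the left of the table.
- driver: Bystander: screwdriver lying on the right of the table.
- cup: Bystander: white mug, 80 mm across, 90 mm high, on the left.
- spray: Bystander: aluminium can, 54 mm across, 160 mm high, on the right.
- tray: Bystander: low steel tray, 100 by 140 by 30 mm, on the left.

How it is judged:
On the way:
1. the lid is tugged up through its free play while the catch has not been moved (value of joint lid above 0.01 rad and value of joint catch below 0.005 m), for 0.1 s.
At the end, for the whole second after the job is handed in: The lid stands still at 0.65 to 1.1 rad (37 to 63 degrees), the fingers are in contact with it and carry it (over 0.5 N), and the catch is within 5 to 6 mm of one of its ends (value of joint lid between 0.65 and 1.1 rad and velocity of joint lid between -0.1 and 0.1 rad/s and contact force between the fingers and lid above 0.5 N and (value of joint catch below 0.005 m or value of joint catch above 0.018 m)); the arm keeps its last pose, push and grip.
It fails at once if a bystander was moved by more than 20 mm (distance of any of jar, dresser, wrench, driver, cup, spray, tray from where it was at the start of the episode above 0.02 m).
It also fails if it takes over 48 s, if anything falls off the work surface, if the arm or the gripper's body presses on something with over 40 N, if the wrist force passes 120 N, or if a joint passes its speed limit or range.

ROBOT

A 6-joint arm with a two-finger parallel gripper is mounted at the origin on the work surface. World frame = base frame: x ahead of the robot, y to its left, z up, the work surface at z = 0. Lengths are in m, angles in rad, forces in N, time in s.
With the tool pointing down it reaches from about 0.2 to 0.875 m from the base axis. Payload 3.4 kg.
Tool frame: the origin (TCP) lies between the finger pads; the fingertips stand 25 mm ahead of it and the grasp point (between the pads) lies 6 mm ahead of it (r.nose_length is the z of the fingertips in the tool frame, in m); z points along the fingers, y is the line along which they close (so a half turn about z gives the same grasp; the last joint's range is limited). The gripper opens to 94 mm and grips with 3 to 60 N. Pads are 16 mm wide; open, the fingers measure 119 mm over their backs; the gripper's body (75 mm by 177 mm) begins 78 mm behind the grasp point.
Start: joints at [1.223, 0.276, 1.505, -0, 1.361, -0.121], TCP at [0.129, 0.56, 0.23] pointing down, gripper open.
Joint ranges: [-2.89, 2.89], [-0.75, 2.08], [0.22, 2.7], [-1.18, 4.32], [0.11, 2.71], [-2.7, 2.7]. Speed limits (rad/s): [2.57, 2.57, 3.14, 3.14, 3.14, 3.14].

INTERFACE

Orientations are given as a unit quaternion [w, x, y, z].
In Python, from plant import r, gripper_to, inverse_kinematics, vision, models, telemetry gives the robot as it stands. Calls block until the motion is done:
- r.move_to(position, orientation): joint-space move of the TCP to a pose.
- r.move_l(position, rot=None, vel=0.15, guard=None): straight line of the TCP; rot=None keeps the orientation; vel is the mean speed in m/s. With guard (N) it stops when the force on the tool has changed by that much, and returns True; else False.
- r.movej(angles): joint-space move.
- gripper_to(opening, f_grip=None): finger opening in m; f_grip is the grip in N (None keeps the last); returns when the fingers have stopped.
- r.hold(seconds).
- inverse_kinematics(position, orientation): joint angles nearest the present ones, or None.
- vision.snapshot(name): name is "scene" or "top" or "wrist"; returns the picture (420x560x3 uint8, red, green, blue); there is no depth.
- vision.get_calibration(name): a dict with "fx", "fy", "cx", "cy" (pixels), "position" and "orientation" of the camera in the world. Camera axes: x right, y down, z forward; pixel columns grow to the right and rows downward; lengths in m; the calibration is good to about 2 mm. A picture is of the moment at which its call begins: read the wrist's pose just before it. get_calibration takes no time and is no camera call; for the wrist camera it gives the pose at the moment of the call.
A pose or a line that the arm cannot do raises r.PlanningError and nothing moves.
- r.sign_off(): hands the job in; it is judged then, once.
Trained networks look in the newest picture that a camera, given by its name, has taken for a name from the list of things; names that differ only in an ending like _2 or _b are one class to them, and where a whole thing is asked for, a point or a joint stands for the part that bears it (a point fixed in the world has none). Each returns a list of dicts, best first, with "score" (0 to 1); they miss things now and then, are a little off and sometimes report something else, mostly with a low value. They report only what shows in the picture. A call takes as long as a camera call.
- models.boxes_of(thing, camera): "at" ([x, y, z] in m, in world coordinates, good to about 4 mm: the middle of the surface that is visible of it).
- models.regions_of(thing, camera): "pixels" (420x560 bool, what is visible of it).
- models.mark_of(thing, camera): "at" ([x, y, z] in m, in world coordinates, good to about 4 mm: a listed point, or the origin of a listed thing).
Readings, each from a call of its own:
- telemetry.current_t(): time.
- telemetry.current_joints(): joint angles.
- telemetry.current_dq(): joint speeds.
- telemetry.current_joint_efforts(): joint torques, N m.
- telemetry.current_ee_pos(): TCP position.
- telemetry.current_tool_rot(): TCP orientation.
- telemetry.current_wrist_force(): force on the tool from outside, world axes, zero at the start.
- telemetry.current_torque(): the same for the moment, N m.
- telemetry.current_opening(): finger opening in m.
- telemetry.current_finger_force(): force on a finger pad.
Only numpy, scipy, OpenCV 4.12 (cv2) and the standard library are available. Lean on these libraries where they do the work, as an engineer would, in place of code of your own. Each camera call takes 0.05 s, during which the arm holds its last target. There are 200 camera calls.

## Working session

There is one attempt and no reset: what is moved stays moved. The work goes in short steps, each a Python script; the robot and the scene stay as the last script left them, time stands still between calls to the robot, and variables do not carry over. Pictures are saved under pics/ and viewed, at most 10 in all, crops included, and the job is handed in when it is done.

```bash
mkdir -p pics; ls; python3 - <<'E'
from plant import *
from plant import r,vision,models,telemetry
import cv2
for c in ["scene","top"]:
    im=vision.snapshot(c); cv2.imwrite(f"pics/{c}0.png",im[:,:,::-1])
    for n in ["lid_tab","catch_tab","lid_hinge","box","jar","dresser"]:
        print(c,n,[( [round(float(v),4) for v in d["at"]],round(float(d["score"]),2)) for d in models.mark_of(n,c)[:2]])
    print(vision.get_calibration(c))
print(telemetry.current_t(),telemetry.current_tool_rot(),r.nose_length)
E
```

```text
pics
scene lid_tab [([0.531, -0.1224, 0.0858], 0.67)]
scene catch_tab [([0.5048, -0.2187, 0.0625], 0.45)]
scene lid_hinge [([0.6939, -0.0632, 0.0644], 0.56)]
scene box [([0.4259, -0.04, -0.0005], 0.71), ([0.5992, -0.1006, -0.0002], 0.65)]
scene jar [([0.4262, -0.0367, 0.0007], 0.65)]
scene dresser [([0.6436, -0.3073, -0.0032], 0.64)]
{'fx': 471.6626894979527, 'fy': 471.6626894979527, 'cx': 278.19516553094127, 'cy': 214.26111783514708, 'position': array([ 1.36134759, -0.39948296,  1.1115125 ]), 'orientation': array([-0.29998081,  0.78569593,  0.50533167, -0.19321834])}
top lid_tab [([0.5323, -0.1206, 0.0852], 0.78)]
top catch_tab [([0.5081, -0.2154, 0.0689], 0.55), ([0.5959, -0.0993, 0.0015], 0.55)]
top lid_hinge [([0.6882, -0.0635, 0.0647], 0.6)]
top box [([0.601, -0.1008, 0.0], 0.84)]
top jar [([0.4295, -0.0367, -0.0003], 0.58)]
top dresser [([0.5982, -0.1, -0.0013], 0.67), ([0.6442, -0.3043, -0.0011], 0.56)]
{'fx': 443.371697737374, 'fy': 443.371697737374, 'cx': 279.5421236778477, 'cy': 199.6786267002065, 'position': array([ 0.27054987, -0.01259151,  1.52059436]), 'orientation': array([-0.06392696,  0.70448046, -0.70430273,  0.05981883])}
0.7 [1.04926896e-07 1.13147925e-01 9.93578151e-01 7.02595887e-05] 0.025
```

```bash
cat > h.py <<'E'
import numpy as np
from scipy.spatial.transform import Rotation as R
from plant import r,gripper_to,inverse_kinematics,vision,models,telemetry
P=np.array([[-72,0],[-72,0],[-125,-82],[-125,-82],[100,0],[100,0],[0,0],[0,0]])/1e3
Q=np.array([[.531,-.1224],[.5323,-.1206],[.5048,-.2187],[.5081,-.2154],[.6939,-.0632],[.6882,-.0635],[.5992,-.1006],[.601,-.1008]])
p=(P-P.mean(0))@[1,1j]; q=(Q-Q.mean(0))@[1,1j]
yaw=float(np.angle(np.vdot(p,q)))
B=R.from_euler('z',yaw); o=np.r_[Q.mean(0)-B.as_matrix()[:2,:2]@P.mean(0),0]
def W(b): return o+B.apply(np.array(b,float)/1e3)
def rot(pitch=0,half=False):
    """tool down, closing along box y, tilted about box y by pitch (+: fingers point towards hinge)"""
    m=B*R.from_euler('y',-pitch)*R.from_euler('x',np.pi)
    if half: m=m*R.from_euler('z',np.pi)
    return m.as_quat()[[3,0,1,2]]
f=lambda v:np.round(np.asarray(v,float),4).tolist()
def stat(s=''): print(s,round(float(telemetry.current_t()),2),'tcp',f(telemetry.current_ee_pos()),'F',f(telemetry.current_wrist_force()),'open',round(float(telemetry.current_opening()),4),'ff',telemetry.current_finger_force())
E
python3 - <<'E'
from h import *
print(yaw,o); print(f(Q-np.array([W([*1e3*a,0])[:2] for a in P])))
H=np.array([100,0,62.])
for half in (0,1):
  for a in (0,.2,.5,.85):
    t=H+np.array([-172*np.cos(a)-26*-0-0,0,0])  # placeholder
    v=np.array([-172,26]); c,s=np.cos(a),np.sin(a)
    x=v[0]*c+v[1]*s; z=-v[0]*s+v[1]*c
    b=H+[x,0,z]
    for pt in (0,a/2):
      d=np.array([np.sin(pt),0,-np.cos(pt)])
      j=inverse_kinematics(W(b-6*d),rot(pt,half)); print(half,a,pt,None if j is None else f(j))
E
```

```text
0.33980515231794867 [ 0.59834316 -0.09823959  0.        ]
[[0.0005, -0.0002], [0.0018, 0.0016], [-0.003, -0.0015], [0.0003, 0.0018], [0.0013, 0.0017], [-0.0044, 0.0014], [0.0009, -0.0024], [0.0027, -0.0026]]
0 0 0 [-0.3543, 0.3427, 1.7748, -0.0, 1.024, 0.8767]
0 0 0.0 [-0.3543, 0.3427, 1.7748, -0.0, 1.024, 0.8767]
0 0.2 0 [-0.3443, 0.3186, 1.7143, -0.0, 1.1087, 0.8867]
0 0.2 0.1 [-0.3896, 0.2777, 1.7825, 0.0787, 1.0082, 0.8019]
0 0.5 0 [-0.3165, 0.31, 1.6021, -0.0, 1.2295, 0.9145]
0 0.5 0.25 [-0.43, 0.209, 1.7787, 0.2085, 0.9827, 0.7]
0 0.85 0 [-0.2717, 0.3398, 1.4508, -0.0, 1.351, 0.9593]
0 0.85 0.425 [-0.4543, 0.1723, 1.7736, 0.3775, 0.9239, 0.5887]
1 0 0 [-0.3543, 0.3427, 1.7748, -0.0, 1.024, -2.2649]
1 0 0.0 [-0.3543, 0.3427, 1.7748, -0.0, 1.024, -2.2649]
1 0.2 0 [-0.3443, 0.3186, 1.7143, -0.0, 1.1087, -2.2549]
1 0.2 0.1 [-0.3896, 0.2777, 1.7825, 0.0787, 1.0082, -2.3397]
1 0.5 0 [-0.3165, 0.31, 1.6021, -0.0, 1.2295, -2.2271]
1 0.5 0.25 [-0.43, 0.209, 1.7787, 0.2085, 0.9827, -2.4416]
1 0.85 0 [-0.2717, 0.3398, 1.4508, -0.0, 1.351, -2.1823]
1 0.85 0.425 [-0.4543, 0.1723, 1.7736, 0.3775, 0.9239, -2.5529]
```

View pics/scene0.png

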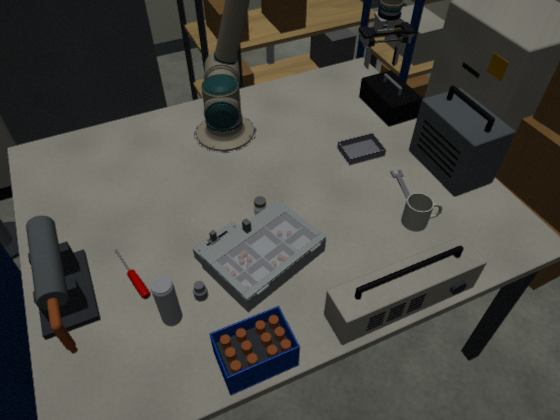

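View pics/top0.png

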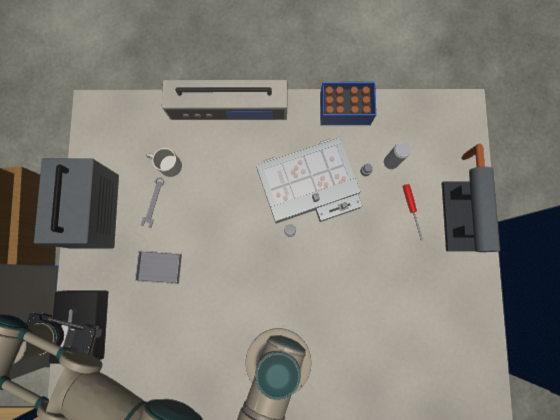

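The top picture shows the box with lift tab at about (315,197), catch at (343,207) and jar at (290,230). This agrees with the fitted box pose, with residuals under 5 mm.

```bash
python3 - <<'E'
from h import *
q=rot()
gripper_to(.05,f_grip=25)
T=lambda z:W([-72,0,z-0])   # z = height of TCP
r.move_to(T(190),q); stat('above')
print(r.move_l(T(100),vel=.08,guard=8)); stat('down')
gripper_to(0.0,f_grip=25); stat('grip')
p=np.array(telemetry.current_ee_pos())
print('tug',r.move_l(p+[0,0,.010],vel=.02,guard=10)); stat('tug')
r.hold(.3); stat('held')
E
```

```text
above 4.32 tcp [0.5306, -0.1215, 0.1901] F [-0.9754, -1.096, -0.2332] open 0.05 ff 0.0
False
down 5.59 tcp [0.5309, -0.1224, 0.1005] F [-0.3207, 0.4491, 0.0937] open 0.0501 ff 0.0
grip 6.19 tcp [0.5307, -0.1228, 0.1001] F [1.1184, -2.7677, 0.7411] open 0.0178 ff 25.0021094083786
tug False
tug 6.85 tcp [0.5323, -0.1223, 0.1104] F [5.2493, -1.1483, -5.6326] open 0.018 ff 25.000559985637665
held 7.15 tcp [0.5323, -0.1223, 0.1104] F [5.2461, -0.7106, -4.8278] open 0.018 ff 25.000642240047455
```

```bash
cat >> h.py <<'E'
p0=np.array([.5307,-.1228,.1001])
def arc(a,v=(-172,32)):
    c,s=np.cos(a),np.sin(a)
    return p0+B.apply(np.array([v[0]*c+v[1]*s-v[0],0,-v[0]*s+v[1]*c-v[1]])/1e3)
E
python3 - <<'E'
from h import *
for a in (.09,.12,.15):
    print(a,r.move_l(arc(a),vel=.03,guard=10)); stat()
import cv2
cv2.imwrite('pics/s1.png',cv2.resize(vision.snapshot('scene')[150:320,150:370,::-1],None,fx=3,fy=3))
for n in ('lid_tab','catch_tab'): print(n,[(f(d['at']),d['score']) for d in models.mark_of(n,'scene')])
E
```

```text
0.09 False
 7.52 tcp [0.5338, -0.1218, 0.1155] F [0.9775, -3.4306, -3.7752] open 0.018 ff 24.99884158372879
0.12 False
 7.84 tcp [0.5353, -0.1213, 0.1207] F [0.5745, -3.4719, -3.4425] open 0.0178 ff 25.00099092721939
0.15 False
 8.17 tcp [0.537, -0.1207, 0.1257] F [0.6095, -5.294, -3.5204] open 0.0177 ff 25.001213550567627
lid_tab [([0.533, -0.1182, 0.1129], 0.65)]
catch_tab [([0.5053, -0.2176, 0.0641], 0.5)]
```

View pics/s1.png

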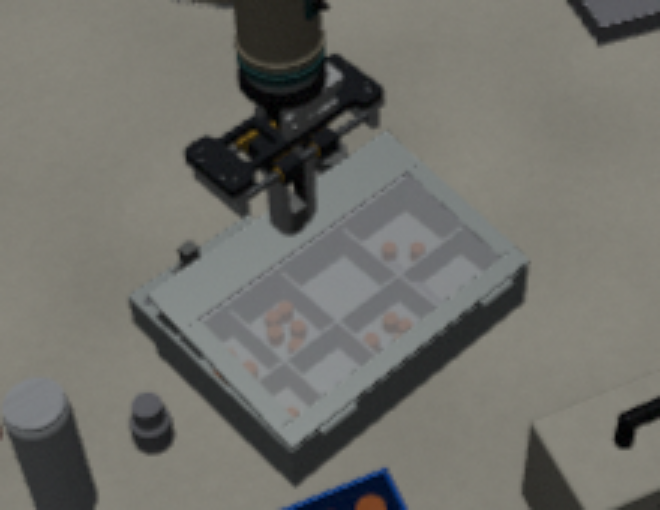

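The crop shows the lid's right edge lifted off the box (gap at about (190,335)) with the tab still in the fingers at (290,215). The lid is free, so the catch stays where it is and I'll raise the lid along its arc.

```bash
python3 - <<'E'
from h import *
for a in np.arange(.22,.881,.06):
    if r.move_l(arc(a),vel=.05,guard=15): print('guard',a); stat(); break
    print(round(a,2),f(telemetry.current_wrist_force()))
r.hold(.5); stat('end')
import cv2
cv2.imwrite('pics/s2.png',cv2.resize(vision.snapshot('scene')[120:320,150:370,::-1],None,fx=3,fy=3))
for n in ('lid_tab','catch_tab'): print(n,[(f(d['at']),d['score']) for d in models.mark_of(n,'scene')])
print('expect tab',W([100-172*np.cos(.88)+26*np.sin(.88),0,62+172*np.sin(.88)+26*np.cos(.88)]))
E
```

```text
0.22 [0.6752, -3.5183, -0.8601]
0.28 [1.9128, -3.9346, -3.4556]
0.34 [3.0754, -3.5717, -3.6419]
0.4 [2.8627, -4.4047, -2.1136]
0.46 [2.5925, -4.129, -3.8011]
0.52 [3.2222, -4.9354, -3.7326]
0.58 [2.5083, -5.4452, -3.4164]
0.64 [1.4681, -5.0031, -3.1534]
0.7 [1.9362, -6.2436, -3.272]
0.76 [1.7257, -5.5718, -3.7773]
0.82 [1.6812, -5.7295, -4.2317]
0.88 [1.0883, -5.4529, -3.8897]
end 13.15 tcp [0.6119, -0.0948, 0.2202] F [1.5897, -6.0329, -3.9247] open 0.0178 ff 25.000619888305664
lid_tab []
catch_tab [([0.508, -0.2208, 0.0643], 0.42)]
expect tab [ 0.60819488 -0.09475683  0.21113302]
```

View pics/s2.png

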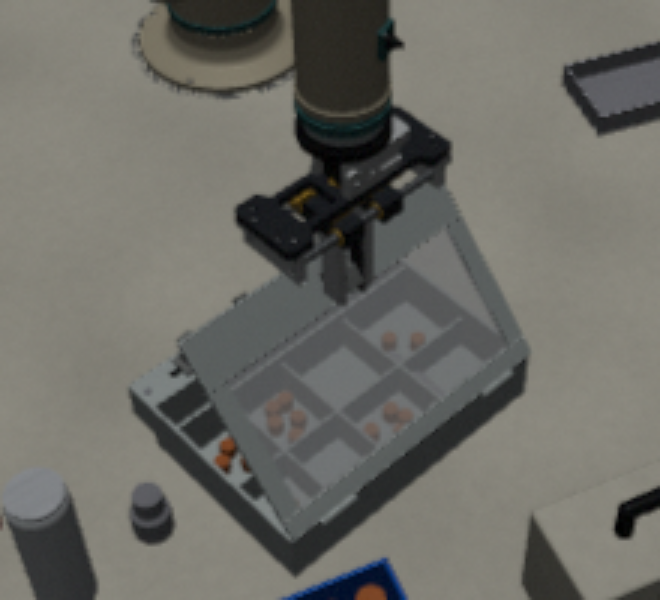

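The lid now stands at about 50 degrees with the tab still pinched (near (345,290)). The catch hasn't moved and the bystanders are in place.

```bash
python3 -c "
from h import *
stat(); print(r.sign_off())"
```

```text
13.3 tcp [0.6119, -0.0948, 0.2202] F [1.8241, -6.5213, -3.8964] open 0.0177 ff 25.00060200691223
the job is handed in; nothing more can be done
None
```

The tug showed the lid was not caught, so I left the catch where it was, raised the lid to about 50° (0.88 rad), and handed the job in at 13.3 s with the gripper still holding it.

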